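Scan the book's cover

ROBOT

A 6-joint arm with a two-finger parallel gripper is mounted at the origin on the work surface. World frame = base frame: x ahead of the robot, y to its left, z up, the work surface at z = 0. Lengths are in mm, angles in degrees, forces in N, time in s.
With the tool pointing down it reaches from about 250 to 800 mm from the base axis. Payload 8.5 kg.
Tool frame: the origin (TCP) lies at the very end of the fingers, on their centre line; the grasp point (between the pads) lies 19 mm behind it; z points along the fingers, y is the line along which they close (so a half turn about z gives the same grasp; the last joint's range is limited). The gripper opens to 85 mm and grips with 20 to 120 N. Pads are 22 mm wide; open, the fingers measure 114 mm over their backs; the gripper's body (76 mm by 85 mm) begins 54 mm behind the grasp point. The pads swing forward as they close: fully open they stand 13 mm farther back than shut.
Start: joints at [-69.271, 13.648, -0.773, 75.585, 0, 90], TCP at [185.811, -490.972, 231.276] pointing down, gripper open.
Joint ranges: [-152.45, 152.45], [-59.26, 108.67], [-65.41, 83.53], [-104.44, 129.93], [-82.83, 76.93], [-180, 180]. Speed limits (degrees/s): [127.2, 127.2, 159.86, 180, 180, 180].

INTERFACE

Orientations are given as [roll, pitch, yaw] about the fixed x, y, z axes, in that order (R = Rz(yaw) Ry(pitch) Rx(roll)).
In Python, from station import bot, viewer, finder gives the robot as it stands.
- The arm moves only by the shell command python3 -m pendant 'ROWS' [FORCE]. ROWS is JSON, a list of rows, each an object of numbers: "dx", "dy", "dz": the shift along the world's x, y, z in mm; "twist": the turn about the world's z in rad; "gripper": the opening in per cent of the stroke, from 0 (shut) to 100 (fully open). A call has 1 to 12 rows; each row is the pose to reach, as a shift and turn from the pose commanded when the call began; what a row does not reach only later rows make up. A row lasts 1/12 s, in which the tool goes at most 41.7 mm and 7.16 degrees, less where a joint would pass 70% of its speed; a pose out of reach is approached as far as the arm can. A call with a gripper value outside its range is refused whole. The fingers move at their own pace and stop on an object; FORCE is the grip in N (left out, the last holds). Time passes only in rows, so rows that repeat a pose let the fingers close. It gives the time, the measured TCP pose, the force, the opening and the grip force at its end, in the units of the state.
- bot.get_obs(): the state, without advancing time (a new reading comes with each control period).
- viewer.grab_frame(name): name is "scene" or "top"; returns the picture (400x640x3 uint8, red, green, blue); there is no depth.
- viewer.camera_model(name): a dict with "intrinsics" (3x3 intrinsics, pixels), "R" (3x3) and "t" (3): a world point X has camera coordinates R X + t. Camera axes: x right, y down, z forward; pixel columns grow to the right and rows downward; lengths in mm; the calibration is good to about 2 mm. A picture is of the moment at which its call begins. camera_model takes no time and is no camera call.
- bot.finish_job(): hands the job in; it is judged then, once.
Trained networks look in the newest picture that a camera, given by its name, has taken for a name from the list of things; names that differ only in an ending like _2 or _b are one class to them, and where a whole thing is asked for, a point or a joint stands for the part that bears it (a point fixed in the world has none). Each returns a list of dicts, best first, with "confidence" (0 to 1); they miss things now and then, are a little off and sometimes report something else, mostly with a low value. They report only what shows in the picture. A call takes as long as a camera call. They do not tell look-alikes from the thing itself.
- finder.regions_of(camera, thing): "pixels" (400x640 bool, what is visible of it) and "box" ([left, top, width, height] in pixels, round what is visible of it).
The state is a dict: "t": time; "q": joint angles; "dq": joint speeds; "effort": joint torques, N m; "tcp_pos": TCP position; "ee_rot": TCP orientation; "force": force on the tool from outside, world axes, zero at the start; "ft_torque": the same for the moment, N m; "opening": finger opening in mm; "finger_force": force on a finger pad.
Only numpy, scipy, OpenCV 4.12 (cv2) and the standard library are available. Lean on these libraries where they do the work, as an engineer would, in place of code of your own. Each camera call takes 0.05 s, during which the arm holds its last target. There are 200 camera calls.

TASK

Get the paperback's cover scanned: take the wooden reading ruler off the book and slide it flat into the slot of the wooden holder as far as it goes, then push the book along the table until it sits flush against both rails of the scanner's corner stop. Then press the scan button - the larger of the two round buttons - fully down, keep it down for a full second and let it come up again. Never press the smaller button, and leave the mug and the spectacles where they are.

Things in the scene. Friction and masses are not known exactly. Their poses are not given: they have to be found in the camera images.
- scanner: Scanner fixed to the table: black L of two rails, 18 mm high, 14 mm thick. Origin on the table at the L's inside corner. Back rail's inner face is x = 0, from y = 0 to -250 mm; side rail's is y = 0, from x = 0 to -100 mm. The book belongs at -x, -y. Outside the corner (+x, +y): a 70 x 70 x 30 mm foot and a 190 mm high camera column whose head overhangs the corner under 10 mm.
- book: Greyish paperback, 130 mm along x, 190 mm along y, 24 mm thick, about 0.4 kg, flat on the table; slides when pushed at an edge. Origin: centre of its underside. It starts turned at most 0.3 rad from the scanner, short of both rails; flush against both, its origin is at x = -65, y = -95 mm in the scanner's frame
- ruler: Flat light-wood reading ruler lying on the book at the start, its long way roughly along the book's long way: 160 mm along its x, 34 mm along y, 8 mm thick, about 50 g, both ends alike, either end may go in first. Origin: centre of its underside, z up
- ruler_mid (a point): The middle of the reading ruler, 4 mm above its underside
- holder: Dark wood block fixed to the table, 108 mm along x, 68 along y, 60 high. Origin: centre of its underside. One level slot, open only in the -x face: 44 mm wide (y), 14 mm high (36 to 50 mm above the table), 100 mm deep (+x), closed at the far end; a 20 mm gap in its roof runs from the mouth to x = 34 mm. With the ruler home, 60 mm of it stands out and its middle is at x = -34 mm
- holder_mouth (a point): Middle of the lower edge of the slot's mouth, in the block's -x face, 36 mm above the table; axes as the holder: +x points into the slot
- scan_button_top (a point): Centre of the top of the scan button, the larger of the two white round buttons (44 mm diameter), about 40 mm above the table when up, on an 80 x 80 x 22 mm grey puck fixed to the table, with a black collar; z up. Which of the two pucks stands nearer the robot changes from start to start
- scan_button (a joint): Travel of the scan button in m: 0 up, 0.006 fully down; a spring, 1.5 N at the start of its travel and 5 N fully down; it comes up by itself. It counts as fully down beyond 0.005
- power_button_top (a point): Centre of the top of the power button, the smaller of the two white round buttons (22 mm diameter), on a puck of the same kind; not to be pressed
- power_button (a joint): Travel of the power button in m: 0 up, 0.006 fully down
- mug: White ceramic mug, 84 mm diameter, 95 mm high, standing on the table, handle at its +y side; origin: centre of its underside; a bystander
- spectacles: Dark red folded spectacles, about 120 mm along y, 30 mm along x, 40 mm high; origin: centre of the underside of the lens front; a bystander
Not all that is in view belongs to the job. Leave any blue look-alike of the part that bears scan_button_top alone. Leave any green or orange look-alike of the book alone.

How it is judged:
By the outcome, as a careful person would: the job done as asked, in the order asked, and still so for the second after the job is handed in, with the robot touching nothing.
It also fails if it takes over 69 s, if anything falls off the work surface, if the arm or the gripper's body presses on something with over 40 N, if the wrist force passes 120 N, or if a joint passes its speed limit or range.

## Working session

There is one attempt and no reset: what is moved stays moved. The work goes in short steps, Python scripts to look and compute and a shell command to move; the robot and the scene stay as the last step left them, time stands still between calls to the robot, and variables do not carry over. Pictures are saved under pics/ and viewed, at most 10 in all, crops included, and the job is handed in when it is done.

```bash
ls; mkdir -p pics
python3 - <<'E'
from station import bot, viewer, finder
import cv2
for n in ("scene","top"):
    im=viewer.grab_frame(n); cv2.imwrite(f"pics/{n}0.png",im[:,:,::-1])
    c=viewer.camera_model(n); print(n,c)
    for th in ("scanner","book","ruler","holder","scan_button_top","power_button_top","mug","spectacles"):
        for r in finder.regions_of(n,th)[:3]: print(th,round(r["confidence"],2),r["box"],r["pixels"].sum())
o=bot.get_obs();print(o)
E
```

```text
pics
scene {'intrinsics': array([[501.77523288,   0.        , 319.55779443],
       [  0.        , 501.77523288, 201.86975644],
       [  0.        ,   0.        ,   1.        ]]), 'R': array([[ 0.71873143,  0.69507167, -0.01733526],
       [ 0.3860627 , -0.4196917 , -0.82147092],
       [-0.57825663,  0.58372447, -0.56998686]]), 't': array([-371.67229761, -138.28356765, 1967.50709142])}
scanner 0.57 [273.6, 168.3, 145.0, 110.5] 4293
book 0.95 [110.9, 236.9, 78.5, 34.7] 2181
book 0.68 [196.8, 192.7, 65.7, 41.6] 1713
book 0.56 [298.8, 206.2, 59.8, 46.4] 1598
ruler 0.69 [319.5, 210.8, 26.9, 33.8] 372
holder 0.82 [198.7, 245.9, 47.8, 36.2] 1215
scan_button_top 0.24 [302.0, 206.1, 59.1, 48.9] 1447
mug 0.9 [313.9, 146.9, 27.0, 35.3] 723
spectacles 0.58 [267.0, 284.7, 29.0, 29.9] 212
top {'intrinsics': array([[458.64446873,   0.        , 313.93932495],
       [  0.        , 458.64446873, 201.20501258],
       [  0.        ,   0.        ,   1.        ]]), 'R': array([[-0.01488309, -0.99979641,  0.01362482],
       [-0.99794978,  0.01400454, -0.06245082],
       [ 0.0622473 , -0.01452635, -0
[... 621 characters left out ...]
s 0.7 [378.9, 144.0, 24.7, 10.2] 54
{'t': 0.9, 'q': array([-6.92708081e+01,  1.36479333e+01, -7.72379192e-01,  7.55845743e+01,
        1.46763625e-04,  9.00011976e+01]), 'dq': array([-0.06658459,  0.02217575, -0.0171331 ,  0.1241522 , -0.022731  ,
       -0.00308654]), 'effort': array([ 3.93817963e-04, -5.38561213e+01,  3.46696723e+01,  2.63603783e-03,
        2.14992048e-05,  3.27410184e-06]), 'tcp_pos': array([ 185.81327147, -490.98165078,  231.28308035]), 'ee_rot': array([-1.79995113e+02, -1.46661479e-04,  2.07279943e+01]), 'force': array([ 0.25758143, -0.31436416,  0.39539782]), 'ft_torque': array([-0.0085308 , -0.01696613, -0.00980608]), 'finger_force': 0.0, 'opening': 85.4073670747099}
```

Run:
```python
import cv2
a=cv2.imread("pics/top0.png")[110:290,150:490]; cv2.imwrite("pics/top0c.png",cv2.resize(a,(800,424),interpolation=cv2.INTER_CUBIC))
a=cv2.imread("pics/scene0.png")[130:330,90:450]; cv2.imwrite("pics/scene0c.png",cv2.resize(a,(800,444),interpolation=cv2.INTER_CUBIC))
```

```text
(no output)
```

View pics/top0c.png

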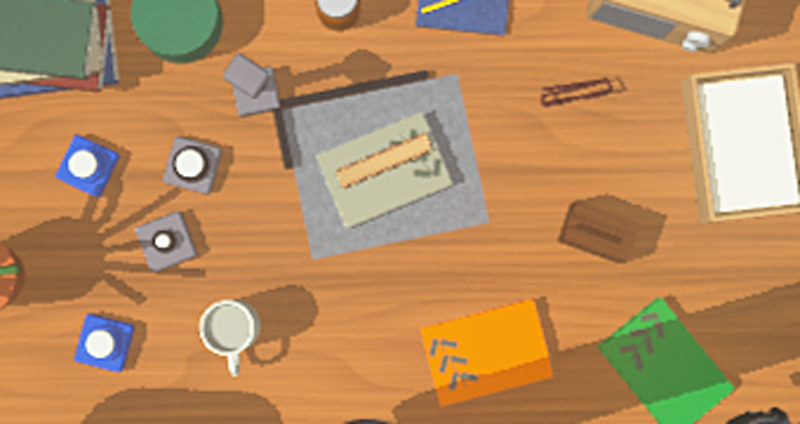

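View pics/scene0c.png

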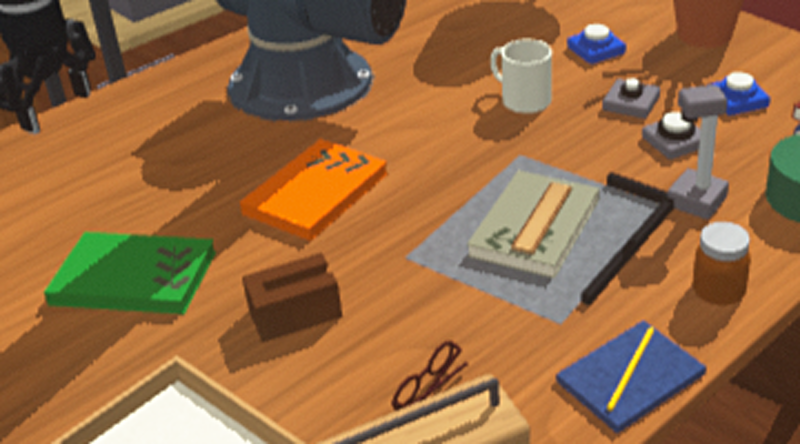

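The top view shows the corner stop at about (270,155) px. The book with the ruler is at (314,182), the scan button at (231,179) and the power button at (219,212). The holder is at (406,208). I still need to find out which end of the holder has the mouth.

```bash
cat > h.py <<'E'
import numpy as np, cv2
from station import bot, viewer, finder
def ray(n,uv,z):
    c=viewer.camera_model(n); R=c["R"]; o=-R.T@c["t"]
    d=R.T@np.linalg.inv(c["intrinsics"])@np.array([uv[0],uv[1],1.0])
    return o+d*(z-o[2])/d[2]
def proj(n,P):
    c=viewer.camera_model(n); p=c["intrinsics"]@(c["R"]@np.asarray(P,float)+c["t"]); return p[:2]/p[2]
def rect(n,mask,z):
    "min-area rectangle of mask, mapped to height z: centre, long, short, yaw of long side (deg)"
    k=max(cv2.findContours(mask.astype(np.uint8),0,2)[0],key=cv2.contourArea)[:,0]
    p=np.array([ray(n,q,z)[:2] for q in k]); (c,s,a)=cv2.minAreaRect(p.astype(np.float32))
    if s[0]<s[1]: s=s[::-1]; a+=90
    return np.round(c,1),np.round(s,1),round((a+90)%180-90,2)
def near(n,th,uv):
    for r in finder.regions_of(n,th):
        b=r["box"]
        if abs(b[0]+b[2]/2-uv[0])<15 and abs(b[1]+b[3]/2-uv[1])<15: return r
E
python3 - <<'E'
from h import *
im=viewer.grab_frame("top"); s=viewer.grab_frame("scene")
r=near("top","book",(314,182)); print("book",rect("top",r["pixels"],24))
r=near("top","ruler",(311,181)); print("ruler",rect("top",r["pixels"],32))
r=near("top","holder",(406,208)); print("holder",rect("top",r["pixels"],60))
for n,uv in (("back",(270,155)),("scan",(230.6,178.8)),("power",(219,212)),):
    print(n,ray("top",uv,18 if n=="back" else 40))
for th in ("mug","spectacles"): 
    r=finder.regions_of("top",th)[0]; b=r["box"]; print(th,ray("top",(b[0]+b[2]/2,b[1]+b[3]/2),20))
def crop(im,x,y,w,h): return cv2.resize(im[y:y+h,x:x+w,::-1],(400,300),interpolation=cv2.INTER_CUBIC)
cv2.imwrite("pics/z.png",np.vstack([np.hstack([crop(im,380,185,64,48),crop(s,190,238,64,48)]),np.hstack([crop(im,246,140,120,90),crop(s,296,195,100,75)])]))
E
```

```text
book (array([586.1, -21.7]), array([188.7, 130.3]), -67.57)
ruler (array([599.3, -20.5]), array([159.3,  37.1]), -67.49)
holder (array([ 476.7, -365.2]), array([113.4,  70.7]), 68.58)
back [693.46243978 141.80493679  18.        ]
scan [600.04558499 291.18360269  40.        ]
power [473.76974402 335.62873967  40.        ]Traceback (most recent call last):
  File "<stdin>", line 9, in <module>
IndexError: list index out of range
```

Run:
```python
from h import *
im=viewer.grab_frame("top"); s=viewer.grab_frame("scene")
def crop(im,x,y,w,h): return cv2.resize(im[y:y+h,x:x+w,::-1],(400,300),interpolation=cv2.INTER_CUBIC)
cv2.imwrite("pics/z.png",np.vstack([np.hstack([crop(im,380,185,64,48),crop(s,190,238,64,48)]),np.hstack([crop(im,246,140,120,90),crop(s,296,195,100,75)])]))
```

```text
(no output)
```

View pics/z.png

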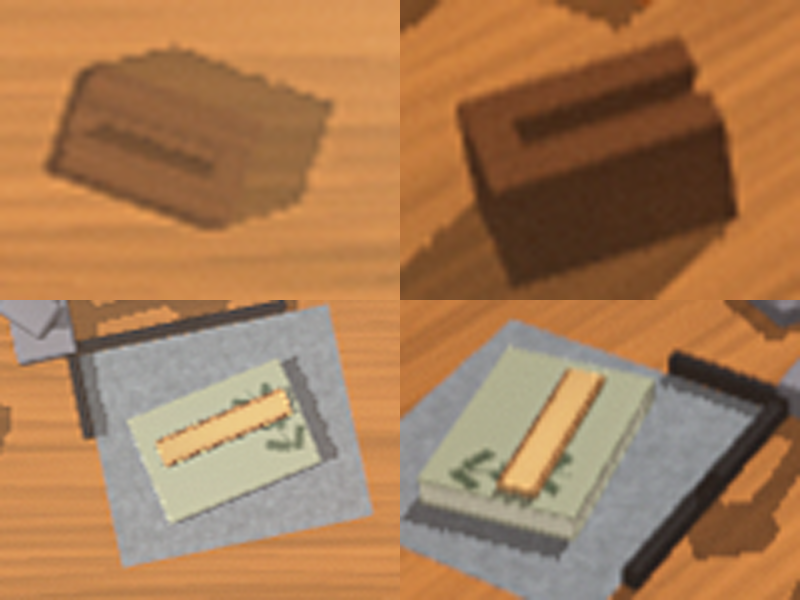

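The scene crop shows the slot mouth at the end towards the book and robot, so holder +x yaw is about -111°. Next I'll fit box models to the masks in both cameras.

```bash
cat >> h.py <<'E'
from scipy.optimize import minimize
def poly(n,p,L,W,z0,z1):
    x,y,a=p[0],p[1],np.radians(p[2]); c,s=np.cos(a),np.sin(a)
    P=np.array([proj(n,(x+c*u-s*v,y+s*u+c*v,z)) for z in (z0,z1) for u in (-L/2,L/2) for v in (-W/2,W/2)])
    return cv2.convexHull((P+0.5).astype(np.float32))
def fitbox(masks,p0,L,W,z0,z1,S=8):
    "pose x,y,yaw of a box from {camera:mask} by IoU of its hull"
    M=[]
    for n,m in masks.items():
        ys,xs=np.nonzero(m); o=np.array([xs.min()-12,ys.min()-12]); sub=m[o[1]:ys.max()+12,o[0]:xs.max()+12].astype(np.uint8)
        M.append((n,o,cv2.resize(sub,None,fx=S,fy=S,interpolation=cv2.INTER_NEAREST)))
    def cost(p):
        t=0
        for n,o,m in M:
            g=np.zeros_like(m); cv2.fillConvexPoly(g,((poly(n,p,L,W,z0,z1)-o)*S).round().astype(np.int32),1)
            t-=(g&m).sum()/(g|m).sum()
        return t/len(M)
    b=np.asarray(p0,float)
    r=minimize(cost,b,method="Nelder-Mead",options=dict(initial_simplex=[b,b+[8,0,0],b+[0,8,0],b+[0,0,5]],xatol=.1,fatol=1e-4))
    return np.round(r.x,1),round(-r.fun,3)
E
python3 - <<'E'
from h import *
im=viewer.grab_frame("top"); s=viewer.grab_frame("scene")
mk=lambda th,a,b:{n:r["pixels"] for n,r in (("top",near("top",th,a)),("scene",near("scene",th,b))) if r}
for th,a,b,arg in (("book",(314,182),(329,229),((586,-22,22.4),130,190,0,24)),("ruler",(311,181),(333,228),((599,-20,-67.5),160,34,24,32)),("holder",(406,208),(222,264),((470,-365,-111.4),108,68,0,60))):
    m=mk(th,a,b); print(th,list(m),fitbox(m,*arg))
    for n in m: print("  ",n,fitbox({n:m[n]},*arg))
# rails: dark pixels
r=near("top","scanner",(300,176))["pixels"]; g=im.max(2); d=(g<75)&r
d=cv2.morphologyEx(d.astype(np.uint8),cv2.MORPH_CLOSE,np.ones((2,2)))
def L(p):
    out=np.zeros((400*4,640*4),np.uint8); x,y,a=p[0],p[1],np.radians(p[2]);c,si=np.cos(a),np.sin(a)
    for u0,u1,v0,v1 in ((0,14,-250,14),(-100,14,0,14)):
        P=np.array([proj("top",(x+c*u-si*v,y+si*u+c*v,z)) for z in (0,18) for u in (u0,u1) for v in (v0,v1)])
        cv2.fillConvexPoly(out,cv2.convexHull(((P+.5)*4).astype(np.float32)).round().astype(np.int32),1)
    return out
D=cv2.resize(d,None,fx=4,fy=4,interpolation=0)
f=lambda p:-(L(p)&D).sum()/(L(p)|D).sum()
b=np.array([690,140,12.4]);q=minimize(f,b,method="Nelder-Mead",options=dict(initial_simplex=[b,b+[8,0,0],b+[0,8,0],b+[0,0,4]],xatol=.1,fatol=1e-4));print("scanner",q.x,q.fun)
# white button caps
for n,uv in (("scan",(231,179)),("power",(219,212))):
    x,y=uv;w=im[y-9:y+10,x-9:x+10].min(2)>165; k,lab,st,ce=cv2.connectedComponentsWithStats(w.astype(np.uint8)); i=1+st[1:,4].argmax()
    print(n,st[i,4],ray("top",ce[i]+[x-9,y-9],40))
E
```

```text
book ['top', 'scene'] (array([585.8, -20.2,  22.7]), np.float64(0.718))
   top (array([585.9, -20.6,  22.5]), np.float64(0.71))
   scene (array([585.3, -19.8,  22.4]), np.float64(0.727))
ruler ['top', 'scene'] (array([599.4, -19.5, -67.4]), np.float64(0.893))
   top (array([599.9, -20.2, -68.2]), np.float64(0.874))
   scene (array([599.9, -19.9, -67.2]), np.float64(0.913))
holder ['top', 'scene'] (array([ 477.2, -370.3, -109.4]), np.float64(0.954))
   top (array([ 477.4, -369.1, -109.7]), np.float64(0.958))
   scene (array([ 476.5, -371.3, -109.8]), np.float64(0.961))Traceback (most recent call last):
  File "<stdin>", line 8, in <module>
TypeError: 'NoneType' object is not subscriptable
```

```bash
R='{"dx":394.6,"dy":517.5,"dz":-100,"twist":-1.539,"gripper":56}'
python3 -m pendant '[{"dx":394.6,"dy":517.5,"dz":-60,"twist":-1.539,"gripper":56},{"dx":394.6,"dy":517.5,"dz":-60,"twist":-1.539,"gripper":56},{"dx":394.6,"dy":517.5,"dz":-60,"twist":-1.539,"gripper":56},{"dx":394.6,"dy":517.5,"dz":-60,"twist":-1.539,"gripper":56},{"dx":394.6,"dy":517.5,"dz":-60,"twist":-1.539,"gripper":56},{"dx":394.6,"dy":517.5,"dz":-60,"twist":-1.539,"gripper":56},{"dx":394.6,"dy":517.5,"dz":-60,"twist":-1.539,"gripper":56},{"dx":394.6,"dy":517.5,"dz":-60,"twist":-1.539,"gripper":56},{"dx":394.6,"dy":517.5,"dz":-60,"twist":-1.539,"gripper":56},{"dx":394.6,"dy":517.5,"dz":-60,"twist":-1.539,"gripper":56},{"dx":394.6,"dy":517.5,"dz":-60,"twist":-1.539,"gripper":56},{"dx":394.6,"dy":517.5,"dz":-60,"twist":-1.539,"gripper":56}]'
```

```text
t: 2.75
tcp_pos: [338.2, -277.0, 191.6]
ee_rot: [-173.3, 0.6, -44.0]
force: [-0.4, -0.3, -0.1]
opening: 47.7
finger_force: 0.0
```

Run:
```python
import cv2,numpy as np
from h import proj,ray
from scipy.optimize import minimize
im=cv2.imread("pics/top0.png"); r=np.zeros((400,640),bool); r[140:190,262:338]=1
g=im.max(2); d=((g<75)&r).astype(np.uint8); 
k,lab,st,ce=cv2.connectedComponentsWithStats(d); print(st[1:,:].tolist()[:8])
d=(lab==1+st[1:,4].argmax()).astype(np.uint8)
def L(p):
    out=np.zeros((1600,2560),np.uint8); x,y,a=p[0],p[1],np.radians(p[2]);c,si=np.cos(a),np.sin(a)
    for u0,u1,v0,v1 in ((0,14,-250,14),(-100,14,0,14)):
        P=np.array([proj("top",(x+c*u-si*v,y+si*u+c*v,z)) for z in (0,18) for u in (u0,u1) for v in (v0,v1)])
        cv2.fillConvexPoly(out,cv2.convexHull(((P+.5)*4).astype(np.float32)).round().astype(np.int32),1)
    return out
D=cv2.resize(d,None,fx=4,fy=4,interpolation=0)
f=lambda p:-(L(p)&D).sum()/(L(p)|D).sum()
b=np.array([690,140,12.4]);q=minimize(f,b,method="Nelder-Mead",options=dict(initial_simplex=[b,b+[8,0,0],b+[0,8,0],b+[0,0,4]],xatol=.1,fatol=1e-4));print("scanner",q.x,q.fun)
for n,uv in (("scan",(231,179)),("power",(219,212))):
    x,y=uv;w=im[y-9:y+10,x-9:x+10].min(2)>165; k,lab,st,ce=cv2.connectedComponentsWithStats(w.astype(np.uint8)); i=1+st[1:,4].argmax()
    print(n,st[i,4],ray("top",ce[i]+[x-9,y-9],40))
```

```text
[[325, 141, 2, 1, 2], [330, 140, 1, 1, 1], [316, 143, 2, 1, 2], [320, 142, 3, 1, 3], [306, 145, 2, 1, 2], [296, 147, 2, 1, 2], [299, 147, 1, 1, 1], [301, 146, 2, 1, 2]]
scanner [692.48148148 136.60493827  17.3691358 ] 0.0
scan 100 [599.19556789 293.66377664  40.        ]
power 26 [473.79695457 337.52430495  40.        ]<stdin>:15: RuntimeWarning: overflow encountered in scalar negative
```

```bash
python3 -m pendant '[{"dx":242,"dy":303,"dz":-60,"twist":-0.4,"gripper":56},{"dx":242,"dy":303,"dz":-60,"twist":-0.4,"gripper":56},{"dx":242,"dy":303,"dz":-60,"twist":-0.4,"gripper":56},{"dx":242,"dy":303,"dz":-60,"twist":-0.4,"gripper":56},{"dx":242,"dy":303,"dz":-60,"twist":-0.4,"gripper":56},{"dx":242,"dy":303,"dz":-60,"twist":-0.4,"gripper":56},{"dx":242,"dy":303,"dz":-60,"twist":-0.4,"gripper":56},{"dx":242,"dy":303,"dz":-60,"twist":-0.4,"gripper":56},{"dx":242,"dy":303,"dz":-60,"twist":-0.4,"gripper":56},{"dx":242,"dy":303,"dz":-60,"twist":-0.4,"gripper":56},{"dx":242,"dy":303,"dz":-60,"twist":-0.4,"gripper":56}]'
```

```text
t: 3.67
tcp_pos: [173.1, -260.3, 153.3]
ee_rot: [-171.4, 0.6, -64.7]
force: [-0.4, 0.5, 0.4]
opening: 47.5
finger_force: 0.0
```

Run:
```python
import cv2,numpy as np
from h import proj,ray
from scipy.optimize import minimize
im=cv2.imread("pics/top0.png"); r=np.zeros((400,640),np.uint8)
cv2.fillConvexPoly(r,np.array([[266,148],[340,134],[340,148],[282,160],[280,188],[266,188]]),1) if 0 else None
cv2.polylines(r,[np.array([[333,142],[270,156],[273.5,180]]).astype(np.int32)],False,1,9)
g=im.max(2); print(g[141:147,310].tolist(), g[165,266:280].tolist())
d=((g<100)&(r>0)).astype(np.uint8); print(d.sum())
def L(p):
    out=np.zeros((1600,2560),np.uint8); x,y,a=p[0],p[1],np.radians(p[2]);c,si=np.cos(a),np.sin(a)
    for u0,u1,v0,v1 in ((0,14,-250,14),(-100,14,0,14)):
        P=np.array([proj("top",(x+c*u-si*v,y+si*u+c*v,z)) for z in (0,18) for u in (u0,u1) for v in (v0,v1)])
        cv2.fillConvexPoly(out,cv2.convexHull(((P+.5)*4).astype(np.float32)).round().astype(np.int32),1)
    return out
D=cv2.resize(d,None,fx=4,fy=4,interpolation=0)
f=lambda p:-float((L(p)&D).sum())/float((L(p)|D).sum())
b=np.array([690,140,12.4]);q=minimize(f,b,method="Nelder-Mead",options=dict(initial_simplex=[b,b+[8,0,0],b+[0,8,0],b+[0,0,4]],xatol=.1,fatol=1e-4));print("scanner",q.x,q.fun)
v=cv2.resize(im[130:190,255:345],(720,480),interpolation=0)
cs,_=cv2.findContours(L(q.x),0,1); cv2.drawContours(v,[((c/4-[255,130])*8).astype(np.int32) for c in cs],-1,(0,0,255),1); cv2.imwrite("pics/rail.png",v)
```

```text
[152, 156, 145, 83, 84, 80] [215, 170, 93, 81, 81, 109, 129, 124, 118, 146, 165, 163, 166, 166]
295
scanner [692.05970355 145.4195133   11.68284038] -0.7145038167938931
```

View pics/rail.png

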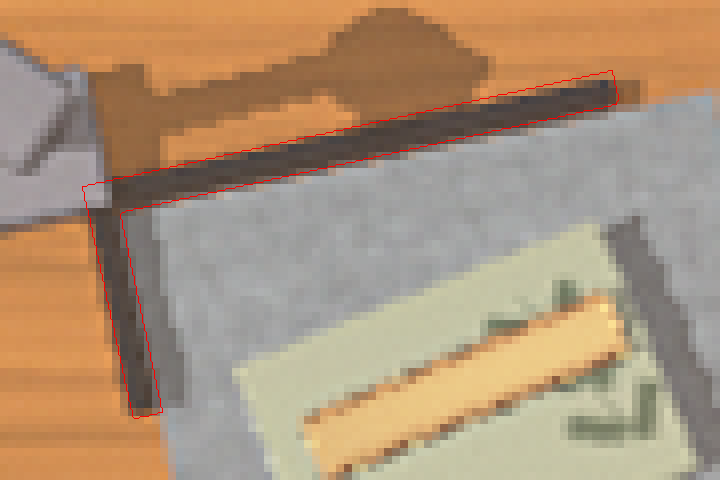

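The rail fit matches the picture: the corner is at about (691,143), yaw 12°. The arm went the wrong way though, so I'm checking the joints.

Run:
```python
from h import *
o=bot.get_obs(); print(o["t"],o["q"].round(1),o["tcp_pos"].round(1),o["ee_rot"].round(1),o["dq"].round(1))
```

```text
3.6667 [-64.8  -4.4 -33.5  61.6   8.6 179.9] [ 173.1 -260.3  153.3] [-171.4    0.6  -64.7] [ -0.5  -8.8 -11.2  -2.6  -0.3  -0.1]
```

```bash
python3 -m pendant '[{"dx":0},{"dx":0},{"dx":0}]'
python3 - <<'E'
from h import *
o=bot.get_obs(); print(o["t"],o["q"].round(1),o["tcp_pos"].round(1),o["ee_rot"].round(1),o["dq"].round(1))
E
```

```text
3.6667 [-64.8  -4.4 -33.5  61.6   8.6 179.9] [ 173.1 -260.3  153.3] [-171.4    0.6  -64.7] [ -0.5  -8.8 -11.2  -2.6  -0.3  -0.1]$[0]: bad value
```

Joint 6 is at its 180° limit, so I'll use the half-turn-equivalent grasp (yaw +112.5).

```bash
python3 -m pendant '[{"dx":20,"dy":0,"dz":20,"twist":0.12,"gripper":56},{"dx":60,"dy":30,"dz":20,"twist":0.24,"gripper":56},{"dx":95,"dy":55,"dz":20,"twist":0.36,"gripper":56},{"dx":130,"dy":80,"dz":20,"twist":0.48,"gripper":56},{"dx":160,"dy":100,"dz":20,"twist":0.6,"gripper":56},{"dx":190,"dy":120,"dz":20,"twist":0.72,"gripper":56},{"dx":220,"dy":140,"dz":20,"twist":0.84,"gripper":56},{"dx":250,"dy":160,"dz":20,"twist":0.96,"gripper":56},{"dx":280,"dy":180,"dz":20,"twist":1.08,"gripper":56},{"dx":310,"dy":205,"dz":20,"twist":1.2,"gripper":56},{"dx":340,"dy":230,"dz":20,"twist":1.32,"gripper":56},{"dx":370,"dy":255,"dz":20,"twist":1.44,"gripper":56}]'; python3 -c "
from h import *
o=bot.get_obs(); print(o['q'].round(1))"
```

```text
t: 4.67
tcp_pos: [544.3, -3.4, 173.1]
ee_rot: [-171.4, 0.6, 18.2]
force: [0.7, -1.3, 0.0]
opening: 47.5
finger_force: 0.0
[ -4.7  19.8  -1.1  72.9   7.6 157. ]
```

The saturation left the tool tilted 8.6° sideways. Twisting keeps that tilt fixed in the tool frame. So I'll turn it into the arm's plane and use the reach limit, where the solver tilts the tool outward, to cancel it.

```bash
python3 -m pendant '[{"dx":10,"dy":0,"dz":20,"twist":0.12,"gripper":56},{"dx":30,"dy":0,"dz":40,"twist":0.24,"gripper":56},{"dx":60,"dy":0,"dz":60,"twist":0.36,"gripper":56},{"dx":90,"dy":0,"dz":80,"twist":0.48,"gripper":56},{"dx":110,"dy":0,"dz":100,"twist":0.6,"gripper":56},{"dx":130,"dy":0,"dz":120,"twist":0.72,"gripper":56},{"dx":150,"dy":0,"dz":140,"twist":0.84,"gripper":56},{"dx":170,"dy":0,"dz":160,"twist":0.96,"gripper":56},{"dx":190,"dy":0,"dz":180,"twist":1.08,"gripper":56},{"dx":200,"dy":0,"dz":180,"twist":1.2,"gripper":56},{"dx":220,"dy":0,"dz":180,"twist":1.25,"gripper":56},{"dx":220,"dy":0,"dz":180,"twist":1.25,"gripper":56}]'; python3 -c "
from h import *
o=bot.get_obs(); print(o['q'].round(1))"
```

```text
t: 5.67
tcp_pos: [710.9, -4.3, 334.1]
ee_rot: [-171.5, 0.6, 89.8]
force: [-0.1, -0.1, 0.4]
opening: 47.4
finger_force: 0.0
[-1.000e-01  5.200e+01  8.340e+01  1.298e+02 -6.000e-01  9.020e+01]
```

```bash
python3 -m pendant '[{"dx":30,"dy":0,"dz":30,"twist":0,"gripper":56},{"dx":30,"dy":0,"dz":60,"twist":0,"gripper":56},{"dx":30,"dy":0,"dz":80,"twist":0,"gripper":56}]'; python3 -c "
from h import *
o=bot.get_obs(); print(o['q'].round(1))"
```

```text
t: 5.92
tcp_pos: [702.8, -5.1, 370.7]
ee_rot: [-174.5, 0.6, 89.2]
force: [-0.9, -0.3, 0.1]
opening: 47.9
finger_force: 0.0
[ -0.2  49.1  83.5 129.9  -0.6  90.7]
```

Works as reasoned. Continue until roll reaches 180.

```bash
python3 -m pendant '[{"dx":30,"dy":0,"dz":30,"twist":0,"gripper":56},{"dx":30,"dy":0,"dz":60,"twist":0,"gripper":56},{"dx":30,"dy":0,"dz":90,"twist":0,"gripper":56},{"dx":30,"dy":0,"dz":90,"twist":0,"gripper":56}]'; python3 -c "
from h import *
o=bot.get_obs(); print(o['q'].round(2))"
```

```text
t: 6.25
tcp_pos: [693.8, -6.0, 403.7]
ee_rot: [-177.2, 0.6, 89.3]
force: [-0.2, -0.1, -0.2]
opening: 47.8
finger_force: 0.0
[ -0.23  46.4   83.52 129.89  -0.61  90.5 ]
```

```bash
python3 -m pendant '[{"dx":30,"dy":0,"dz":30,"twist":0,"gripper":56},{"dx":30,"dy":0,"dz":60,"twist":0,"gripper":56},{"dx":30,"dy":0,"dz":90,"twist":0,"gripper":56},{"dx":30,"dy":0,"dz":90,"twist":0,"gripper":56}]'; python3 -c "
from h import *
o=bot.get_obs(); print(o['q'].round(2))"
```

```text
t: 6.58
tcp_pos: [684.1, -5.9, 433.5]
ee_rot: [-179.7, 0.6, 89.3]
force: [0.4, -0.2, -0.3]
opening: 47.8
finger_force: 0.0
[ -0.22  43.93  83.52 129.89  -0.62  90.44]
```

```bash
python3 -m pendant '[{"dx":-40,"dy":0,"dz":0,"twist":0.05,"gripper":56},{"dx":-80,"dy":20,"dz":-10,"twist":0.15,"gripper":56},{"dx":-104,"dy":32,"dz":-40,"twist":0.25,"gripper":56},{"dx":-104,"dy":32,"dz":-80,"twist":0.35,"gripper":56},{"dx":-104,"dy":32,"dz":-120,"twist":0.405,"gripper":56},{"dx":-104,"dy":32,"dz":-160,"twist":0.405,"gripper":56},{"dx":-104,"dy":32,"dz":-200,"twist":0.405,"gripper":56},{"dx":-104,"dy":32,"dz":-240,"twist":0.405,"gripper":56},{"dx":-104,"dy":32,"dz":-280,"twist":0.405,"gripper":56},{"dx":-104,"dy":32,"dz":-320,"twist":0.405,"gripper":56},{"dx":-104,"dy":32,"dz":-350,"twist":0.405,"gripper":56},{"dx":-104,"dy":32,"dz":-370,"twist":0.405,"gripper":56}]'; python3 -c "
from h import *
o=bot.get_obs(); print(o['q'].round(2))"
```

```text
t: 7.58
tcp_pos: [581.1, 25.9, 93.8]
ee_rot: [-179.6, 0.6, 112.6]
force: [1.6, -0.8, 0.7]
opening: 47.9
finger_force: 0.0
[ 2.95 23.63 -6.97 59.59 -0.75 70.39]
```

```bash
python3 -m pendant '[{"dx":0,"dy":0,"dz":-20,"twist":0,"gripper":56},{"dx":0,"dy":0,"dz":-34,"twist":0,"gripper":56},{"dx":0,"dy":0,"dz":-34,"twist":0,"gripper":56},{"dx":0,"dy":0,"dz":-34,"twist":0,"gripper":56}]'
```

```text
t: 7.92
tcp_pos: [581.3, 25.8, 60.9]
ee_rot: [-179.4, 0.6, 112.6]
force: [0.6, -0.4, -0.7]
opening: 47.7
finger_force: 0.0
```

```bash
python3 -m pendant '[{"dx":0,"dy":0,"dz":-20,"twist":0,"gripper":52},{"dx":0,"dy":0,"dz":-33,"twist":0,"gripper":50},{"dx":0,"dy":0,"dz":-35,"twist":0,"gripper":50},{"dx":0,"dy":0,"dz":-35,"twist":0,"gripper":50},{"dx":0,"dy":0,"dz":-36,"twist":0,"gripper":50}]'
python3 - <<'E'
from h import *
for n,(x,y,w,h) in (("top",(270,140,90,75)),("scene",(285,165,90,75))):
    im=viewer.grab_frame(n); cv2.imwrite(f"pics/g_{n}.png",cv2.resize(im[y:y+h,x:x+w,::-1],(400,333),interpolation=2))
cv2.imwrite("pics/g.png",np.hstack([cv2.imread("pics/g_top.png"),cv2.imread("pics/g_scene.png")]))
E
```

```text
t: 8.33
tcp_pos: [582.7, 25.9, 26.8]
ee_rot: [-179.6, 0.7, 112.6]
force: [0.2, 0.4, -0.5]
opening: 43.0
finger_force: 0.0
```

View pics/g.png

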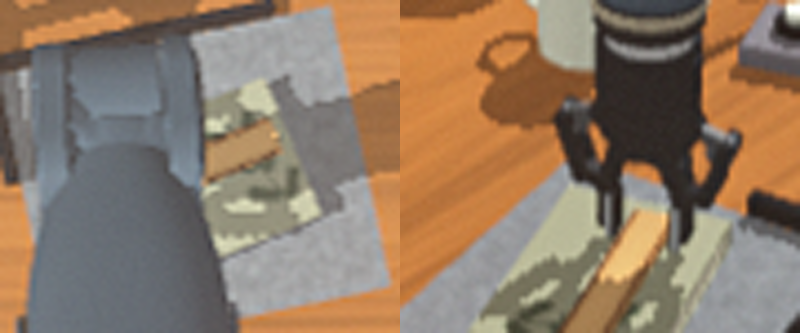

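The scene view shows both fingers straddling the ruler near its far end, at about crop (650,230). I'll lower slightly and close.

```bash
python3 -m pendant '[{"dx":-1,"dy":0,"dz":-2,"twist":0,"gripper":50},{"dx":-1,"dy":0,"dz":-3,"twist":0,"gripper":50},{"dx":-1,"dy":0,"dz":-3,"twist":0,"gripper":40},{"dx":-1,"dy":0,"dz":-3,"twist":0,"gripper":30},{"dx":-1,"dy":0,"dz":-3,"twist":0,"gripper":25},{"dx":-1,"dy":0,"dz":-3,"twist":0,"gripper":25},{"dx":-1,"dy":0,"dz":-3,"twist":0,"gripper":25}]' 40
```

```text
t: 9.02
tcp_pos: [582.4, 26.2, 23.6]
ee_rot: [-179.7, 0.7, 112.6]
force: [1.5, 1.8, 7.3]
opening: 32.8
finger_force: 40.1
```

```bash
python3 -m pendant '[{"dx":0,"dy":0,"dz":15,"twist":0,"gripper":25},{"dx":0,"dy":0,"dz":40,"twist":0,"gripper":25},{"dx":0,"dy":-10,"dz":60,"twist":-0.05,"gripper":25},{"dx":-5,"dy":-35,"dz":60,"twist":-0.15,"gripper":25},{"dx":-10,"dy":-65,"dz":60,"twist":-0.25,"gripper":25},{"dx":-15,"dy":-95,"dz":60,"twist":-0.35,"gripper":25},{"dx":-20,"dy":-125,"dz":60,"twist":-0.45,"gripper":25},{"dx":-25,"dy":-150,"dz":60,"twist":-0.55,"gripper":25},{"dx":-30,"dy":-175,"dz":60,"twist":-0.65,"gripper":25},{"dx":-35,"dy":-192,"dz":60,"twist":-0.737,"gripper":25},{"dx":-35.6,"dy":-200,"dz":60,"twist":-0.737,"gripper":25},{"dx":-35.6,"dy":-200,"dz":60,"twist":-0.737,"gripper":25}]'
python3 - <<'E'
from h import *
o=bot.get_obs(); print(o["tcp_pos"],o["ee_rot"],o["force"],o["opening"])
out=[]
for n,(x,y,w,h) in (("top",(330,150,100,80)),("scene",(180,200,100,80))):
    im=viewer.grab_frame(n); out.append(cv2.resize(im[y:y+h,x:x+w,::-1],(400,320),interpolation=2))
    for r in finder.regions_of(n,"ruler")[:2]: print(n,r["confidence"],r["box"],r["pixels"].sum(),rect(n,r["pixels"],91))
cv2.imwrite("pics/i.png",np.hstack(out))
E
```

```text
t: 10.02
tcp_pos: [544.9, -175.6, 82.3]
ee_rot: [-179.5, 0.6, 70.4]
force: [0.2, -0.0, -0.5]
opening: 32.9
finger_force: 40.0
[ 544.88944698 -175.57571884   82.25427893] [-179.52801036    0.63449341   70.3642739 ] [ 0.21628523 -0.03861041 -0.52730251] 32.87765588860525
scene 0.97 [245.1, 223.5, 51.9, 20.0] 372 (array([ 528.4, -238.5]), array([127.7,  42.1]), 70.66)
```

View pics/i.png

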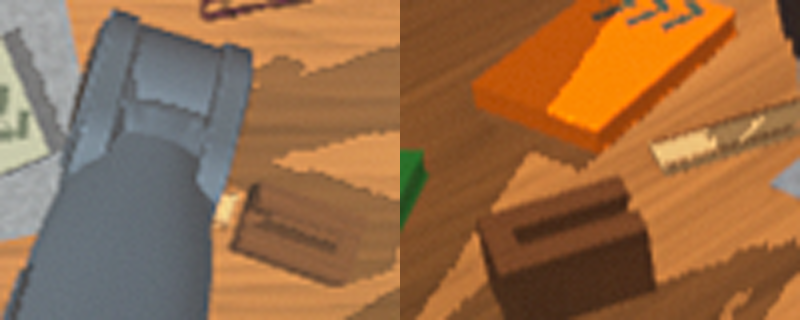

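Both views show the ruler held in line with the slot, its tip just short of the mouth. Lowering to slot height.

```bash
python3 -m pendant '[{"dx":1,"dy":0,"dz":-20,"twist":0,"gripper":25},{"dx":1.2,"dy":-0.4,"dz":-38,"twist":0,"gripper":25},{"dx":1.2,"dy":-0.4,"dz":-43.5,"twist":0,"gripper":25},{"dx":1.2,"dy":-0.4,"dz":-43.5,"twist":0,"gripper":25},{"dx":1.2,"dy":-0.4,"dz":-43.5,"twist":0,"gripper":25}]'
python3 - <<'E'
from h import *
im=viewer.grab_frame("scene"); 
r=finder.regions_of("scene","ruler")[0]; print(r["confidence"],r["box"])
o=bot.get_obs(); p=o["tcp_pos"]; u=np.array([np.cos(np.radians(-109.6)),np.sin(np.radians(-109.6)),0]); v=np.array([-u[1],u[0],0])
v_=im[215:265,215:300,::-1]; v_=cv2.resize(v_,(800,470),interpolation=2)
dr=lambda P,c:cv2.circle(v_,tuple(((proj("scene",P)+.5-[215,215])*[800/85,9.4]).astype(int)),3,c,-1)
t=p.copy(); t[2]=0
for s in (-17,17):
    for z in (39,47): dr(t+129*u+s*v+[0,0,z],(0,0,255))
m=np.array([495.1,-319.3,0])
for s in (-22,22):
    for z in (36,50): dr(m+s*v+[0,0,z],(255,0,0))
cv2.imwrite("pics/j.png",v_)
E
```

```text
t: 10.63
tcp_pos: [546.4, -173.9, 39.0]
ee_rot: [-179.5, 0.6, 70.4]
force: [-1.0, -0.1, 0.5]
opening: 33.0
finger_force: 40.0
0.98 [241.5, 233.8, 55.9, 23.1]
```

View pics/j.png

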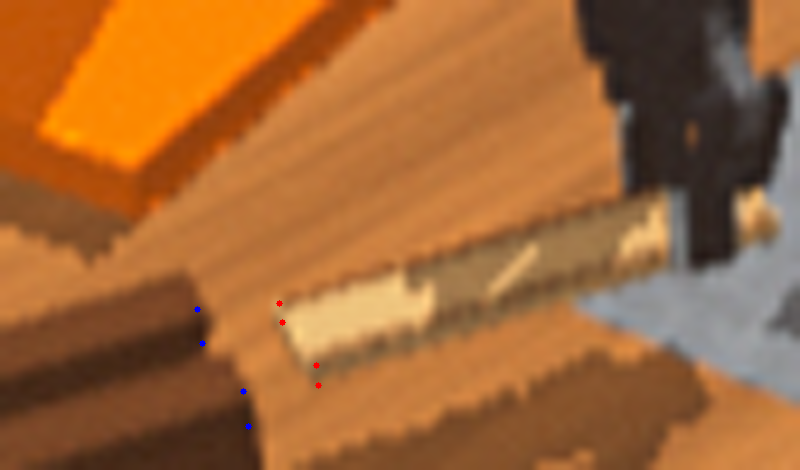

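The projected tip corners (red) match the picture to within about 1 mm. Inserting.

```bash
python3 -m pendant '[{"dx":-3,"dy":-9.4,"dz":-0.7,"twist":0,"gripper":25},{"dx":-6.4,"dy":-19,"dz":-0.7,"twist":0,"gripper":25},{"dx":-9.7,"dy":-28.4,"dz":-0.7,"twist":0,"gripper":25},{"dx":-13,"dy":-37.8,"dz":-0.7,"twist":0,"gripper":25},{"dx":-16.4,"dy":-47.2,"dz":-0.7,"twist":0,"gripper":25},{"dx":-19.7,"dy":-56.6,"dz":-0.7,"twist":0,"gripper":25},{"dx":-23,"dy":-66,"dz":-0.7,"twist":0,"gripper":25},{"dx":-26.4,"dy":-75.4,"dz":-0.7,"twist":0,"gripper":25}]'
```

```text
t: 11.4
tcp_pos: [519.4, -251.1, 38.0]
ee_rot: [-179.5, 0.6, 70.3]
force: [-0.3, -0.7, -1.2]
opening: 32.7
finger_force: 40.0
```

```bash
python3 -m pendant '[{"dx":-3,"dy":-9.4,"dz":0,"twist":0,"gripper":25},{"dx":-6.4,"dy":-18.8,"dz":0,"twist":0,"gripper":25},{"dx":-9.7,"dy":-28.4,"dz":0,"twist":0,"gripper":25},{"dx":-11.4,"dy":-33,"dz":0,"twist":0,"gripper":25},{"dx":-12.4,"dy":-36,"dz":0,"twist":0,"gripper":25},{"dx":-13.4,"dy":-38.5,"dz":0,"twist":0,"gripper":25},{"dx":-13.4,"dy":-38.5,"dz":0,"twist":0,"gripper":25}]'
```

```text
t: 11.98
tcp_pos: [506.4, -288.7, 38.0]
ee_rot: [-179.5, 0.6, 70.3]
force: [1.0, -0.5, -1.1]
opening: 32.8
finger_force: 40.0
```

```bash
python3 -m pendant '[{"dx":-0.7,"dy":-2,"dz":0,"twist":0,"gripper":25},{"dx":-1.3,"dy":-4,"dz":0,"twist":0,"gripper":25},{"dx":-1.7,"dy":-5,"dz":0,"twist":0,"gripper":25},{"dx":-2.2,"dy":-6.5,"dz":0,"twist":0,"gripper":25},{"dx":-2.2,"dy":-6.5,"dz":0,"twist":0,"gripper":25}]'
```

```text
t: 12.4
tcp_pos: [505.6, -289.9, 37.6]
ee_rot: [-179.5, 0.1, 70.5]
force: [7.8, 22.5, -0.0]
opening: 32.7
finger_force: 40.2
```

```bash
python3 -m pendant '[{"dx":0,"dy":0,"dz":-1,"twist":0,"gripper":25},{"dx":0,"dy":0,"dz":-1.5,"twist":0,"gripper":25}]'
```

```text
t: 12.57
tcp_pos: [505.6, -289.9, 36.2]
ee_rot: [-179.5, 0.1, 70.6]
force: [7.1, 21.5, 1.4]
opening: 32.9
finger_force: 40.2
```

```bash
python3 -m pendant '[{"dx":0.5,"dy":1.5,"dz":0,"twist":0,"gripper":35},{"dx":0.5,"dy":1.5,"dz":0,"twist":0,"gripper":50},{"dx":0.5,"dy":1.5,"dz":0,"twist":0,"gripper":60},{"dx":0.5,"dy":1.5,"dz":0,"twist":0,"gripper":65},{"dx":0.5,"dy":1.5,"dz":0,"twist":0,"gripper":65},{"dx":0.5,"dy":1.5,"dz":20,"twist":0,"gripper":65},{"dx":0.5,"dy":1.5,"dz":55,"twist":0,"gripper":65},{"dx":0.5,"dy":1.5,"dz":95,"twist":0,"gripper":65},{"dx":20,"dy":40,"dz":95,"twist":0,"gripper":80},{"dx":20,"dy":80,"dz":95,"twist":0,"gripper":90},{"dx":20,"dy":120,"dz":95,"twist":0,"gripper":100}]'
python3 - <<'E'
from h import *
print(bot.get_obs()["q"].round(1))
m={}
for n in ("top","scene"):
    viewer.grab_frame(n)
    r=finder.regions_of(n,"ruler")
    if r and r[0]["confidence"]>.6: m[n]=r[0]["pixels"]; print(n,r[0]["box"],r[0]["confidence"])
u=np.array([np.cos(np.radians(-109.6)),np.sin(np.radians(-109.6))])
for n in m: f=fitbox({n:m[n]},[*(np.array([477,-370.2])-84*u),-109.6],60,34,36,44); print(f,"visible centre along:",(f[0][:2]-[477,-370.2])@u,"want -84")
E
```

```text
t: 13.48
tcp_pos: [525.1, -174.7, 132.2]
ee_rot: [-179.6, 0.6, 70.2]
force: [0.9, 0.2, 0.6]
opening: 85.2
finger_force: 0.0
[-18.1  19.6  -7.3  63.5  -0.6  91.7]
top [388.7, 205.0, 25.1, 9.4] 0.61
scene [211.8, 245.9, 47.2, 16.0] 0.67
(array([ 489.9, -342.8,  -94.9]), np.float64(0.43)) visible centre along: -30.13969945615019 want -84
(array([ 505.5, -290.7, -109.6]), np.float64(0.716)) visible centre along: -84.45393723447235 want -84
```

The ruler is home: its visible centre is at -84.5 mm against -84 expected. Now the book. I'll use the open fingers as a two-contact pusher, square to the scanner.

```bash
python3 -m pendant '[{"dx":-4,"dy":20,"dz":0,"twist":-0.12,"gripper":100},{"dx":-8,"dy":40,"dz":0,"twist":-0.24,"gripper":100},{"dx":-14,"dy":60,"dz":0,"twist":-0.36,"gripper":100},{"dx":-20,"dy":80,"dz":0,"twist":-0.48,"gripper":100},{"dx":-26,"dy":100,"dz":0,"twist":-0.6,"gripper":100},{"dx":-32,"dy":115,"dz":0,"twist":-0.72,"gripper":100},{"dx":-37,"dy":125,"dz":0,"twist":-0.84,"gripper":100},{"dx":-37,"dy":132,"dz":-20,"twist":-0.96,"gripper":100},{"dx":-37,"dy":132,"dz":-40,"twist":-1.016,"gripper":100},{"dx":-37,"dy":132,"dz":-60,"twist":-1.016,"gripper":100},{"dx":-37,"dy":132,"dz":-70,"twist":-1.016,"gripper":100}]'
python3 - <<'E'
from h import *
print(bot.get_obs()["q"].round(1))
for n,uv in (("top",(314,182)),("scene",(329,229))):
    viewer.grab_frame(n); r=near(n,"book",uv)
    if r: print(n,r["confidence"],r["box"],fitbox({n:r["pixels"]},(586,-20,22.5),130,190,0,24))
E
```

```text
t: 14.6
tcp_pos: [486.7, -44.1, 59.6]
ee_rot: [-179.5, 0.7, 12.0]
force: [-0.8, -0.0, 0.9]
opening: 85.6
finger_force: 0.0
[ -5.3  17.8 -22.1  50.9   0.2 162.7]
top 0.8 [284.8, 157.9, 53.1, 46.5] (array([588.4, -19. ,  22.1]), np.float64(0.594))
scene 0.73 [299.3, 210.2, 58.8, 45.4] (array([585.3, -19.8,  22. ]), np.float64(0.963))
```

Book unmoved (585, -20, 22°). Lower.

```bash
python3 -m pendant '[{"dx":0,"dy":0,"dz":-20,"twist":0,"gripper":100},{"dx":0,"dy":0,"dz":-40,"twist":0,"gripper":100},{"dx":0,"dy":0,"dz":-54,"twist":0,"gripper":100},{"dx":0,"dy":0,"dz":-54,"twist":0,"gripper":100}]'
python3 -m pendant '[{"dx":4.9,"dy":1,"dz":0,"twist":0,"gripper":100},{"dx":9.8,"dy":2,"dz":0,"twist":0,"gripper":100},{"dx":14.7,"dy":3.1,"dz":0,"twist":0,"gripper":100},{"dx":19.6,"dy":4.2,"dz":0,"twist":0,"gripper":100},{"dx":24.5,"dy":5.2,"dz":0,"twist":0,"gripper":100},{"dx":29.3,"dy":6.2,"dz":0,"twist":0,"gripper":100},{"dx":34.2,"dy":7.3,"dz":0,"twist":0,"gripper":100},{"dx":39,"dy":8.3,"dz":0,"twist":0,"gripper":100},{"dx":44,"dy":9.4,"dz":0,"twist":0,"gripper":100},{"dx":49,"dy":10.4,"dz":0,"twist":0,"gripper":100}]'
```

```text
t: 15.13
tcp_pos: [486.6, -43.4, 6.3]
ee_rot: [-179.5, 0.7, 12.1]
force: [-0.8, 0.1, 0.1]
opening: 85.1
finger_force: 0.0
t: 15.97
tcp_pos: [534.9, -31.8, 8.1]
ee_rot: [-179.4, 0.8, 12.2]
force: [-9.2, 1.3, 10.6]
opening: 85.6
finger_force: 7.0
```

Run:
```python
from h import *
out=[]
for n,(x,y,w,h) in (("top",(255,130,100,80)),("scene",(285,165,100,80))):
    im=viewer.grab_frame(n); out.append(cv2.resize(im[y:y+h,x:x+w,::-1],(400,320),interpolation=2))
r=near("scene","book",(335,225)); print(fitbox({"scene":r["pixels"]},(600,-15,16),130,190,0,24))
cv2.imwrite("pics/k.png",np.hstack(out))
```

```text
(array([610.6, -25.2,  13.9]), np.float64(0.959))
```

View pics/k.png

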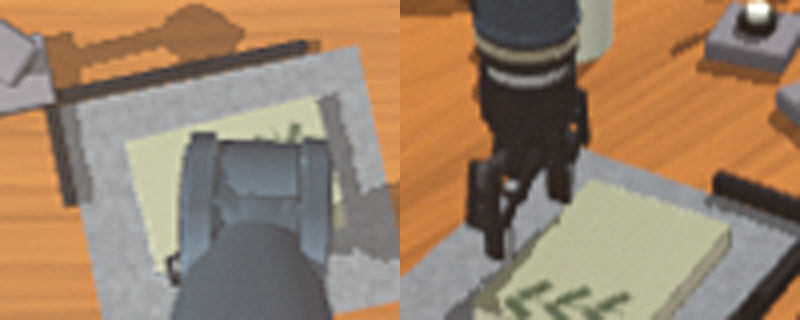

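Top crop: the book is nearly square to the scanner and moving with the fingers. Continuing.

```bash
python3 -m pendant '[{"dx":4.9,"dy":1,"dz":-1,"twist":0,"gripper":100},{"dx":9.8,"dy":2,"dz":-1,"twist":0,"gripper":100},{"dx":14.7,"dy":3.1,"dz":-1,"twist":0,"gripper":100},{"dx":19.6,"dy":4.2,"dz":-1,"twist":0,"gripper":100},{"dx":24.5,"dy":5.2,"dz":-1,"twist":0,"gripper":100},{"dx":29.3,"dy":6.2,"dz":-1,"twist":0,"gripper":100},{"dx":34.2,"dy":7.3,"dz":-1,"twist":0,"gripper":100},{"dx":39,"dy":8.3,"dz":-1,"twist":0,"gripper":100},{"dx":42,"dy":9,"dz":-1,"twist":0,"gripper":100},{"dx":44,"dy":9.4,"dz":-1,"twist":0,"gripper":100},{"dx":44,"dy":9.4,"dz":-1,"twist":0,"gripper":100}]'
```

```text
t: 17.03
tcp_pos: [578.6, -23.1, 7.8]
ee_rot: [-179.5, 0.8, 12.1]
force: [-14.0, -2.6, 19.0]
opening: 85.7
finger_force: 11.6
```

```bash
python3 -m pendant '[{"dx":1,"dy":0.2,"dz":0,"twist":0,"gripper":100},{"dx":2,"dy":0.4,"dz":0,"twist":0,"gripper":100},{"dx":3,"dy":0.6,"dz":0,"twist":0,"gripper":100},{"dx":3,"dy":0.6,"dz":0,"twist":0,"gripper":100}]'
```

```text
t: 17.37
tcp_pos: [578.8, -23.0, 7.7]
ee_rot: [-179.5, 1.1, 12.1]
force: [-21.9, -5.4, 26.4]
opening: 85.7
finger_force: 17.5
```

```bash
python3 -m pendant '[{"dx":-8,"dy":-2,"dz":0,"twist":0,"gripper":100},{"dx":-25,"dy":-5,"dz":5,"twist":0,"gripper":100},{"dx":-25,"dy":-5,"dz":35,"twist":0,"gripper":100},{"dx":-25,"dy":-20,"dz":65,"twist":0.05,"gripper":90},{"dx":-15,"dy":-35,"dz":85,"twist":0.15,"gripper":84},{"dx":0,"dy":-55,"dz":85,"twist":0.27,"gripper":84},{"dx":15,"dy":-75,"dz":85,"twist":0.39,"gripper":84},{"dx":30,"dy":-95,"dz":85,"twist":0.51,"gripper":84},{"dx":45,"dy":-110,"dz":85,"twist":0.63,"gripper":84},{"dx":60,"dy":-120,"dz":85,"twist":0.75,"gripper":84},{"dx":75,"dy":-120,"dz":85,"twist":0.87,"gripper":84},{"dx":90,"dy":-120,"dz":85,"twist":0.99,"gripper":84}]'
python3 - <<'E'
from h import *
print(bot.get_obs()["q"].round(1))
m={}
for n,uv in (("top",(300,172)),("scene",(347,221))):
    viewer.grab_frame(n); r=near(n,"book",uv)
    if r: m[n]=r["pixels"]; print(n,r["confidence"],r["box"],fitbox({n:r["pixels"]},(650,-20,12),130,190,0,24))
E
```

```text
t: 18.37
tcp_pos: [674.6, -143.4, 91.9]
ee_rot: [-179.6, 0.6, 69.1]
force: [0.2, -0.5, -0.4]
opening: 71.6
finger_force: 0.0
[-11.8  33.9  10.8  67.4  -0.5  99.1]
```

```bash
python3 -m pendant '[{"dx":2,"dy":3,"dz":0,"twist":0.12,"gripper":84},{"dx":5,"dy":6,"dz":0,"twist":0.24,"gripper":84},{"dx":5,"dy":6,"dz":0,"twist":0.36,"gripper":84},{"dx":5,"dy":6,"dz":0,"twist":0.48,"gripper":84},{"dx":5,"dy":6,"dz":0,"twist":0.574,"gripper":84},{"dx":5,"dy":6,"dz":0,"twist":0.574,"gripper":84}]'
python3 - <<'E'
from h import *
for n in ("top","scene"):
    viewer.grab_frame(n)
    for r in finder.regions_of(n,"book"):
        print(n,r["confidence"],r["box"])
        if n=="scene" and r["box"][0]>280: print(fitbox({n:r["pixels"]},(640,-15,12),130,190,0,24))
E
```

```text
t: 19.07
tcp_pos: [677.5, -136.3, 91.9]
ee_rot: [-179.5, 0.6, 101.8]
force: [0.6, -0.9, -0.0]
opening: 71.6
finger_force: 0.0
top 0.67 [284.5, 144.2, 49.4, 42.7]
top 0.64 [402.0, 236.4, 59.2, 55.7]
top 0.6 [365.3, 237.3, 21.4, 36.9]
scene 0.73 [315.1, 218.3, 63.2, 46.8]
(array([652.1, -15.3,  13.1]), np.float64(0.772))
scene 0.71 [196.1, 191.1, 66.6, 41.5]
scene 0.69 [112.5, 234.5, 76.5, 36.4]
scene 0.38 [200.3, 246.2, 47.0, 33.4]
```

```bash
python3 -m pendant '[{"dx":0,"dy":0,"dz":-30,"twist":0,"gripper":84},{"dx":0,"dy":0,"dz":-60,"twist":0,"gripper":84},{"dx":0,"dy":0,"dz":-84,"twist":0,"gripper":84},{"dx":0,"dy":0,"dz":-84,"twist":0,"gripper":84},{"dx":0,"dy":0,"dz":-84,"twist":0,"gripper":84}]'
python3 -m pendant '[{"dx":-1,"dy":4.9,"dz":0,"twist":0,"gripper":84},{"dx":-2,"dy":9.8,"dz":0,"twist":0,"gripper":84},{"dx":-3.1,"dy":14.7,"dz":0,"twist":0,"gripper":84},{"dx":-4.2,"dy":19.6,"dz":0,"twist":0,"gripper":84},{"dx":-5.2,"dy":24.5,"dz":0,"twist":0,"gripper":84},{"dx":-6.2,"dy":29.3,"dz":0,"twist":0,"gripper":84},{"dx":-7.3,"dy":34.2,"dz":0,"twist":0,"gripper":84},{"dx":-8.3,"dy":39,"dz":0,"twist":0,"gripper":84},{"dx":-9.4,"dy":44,"dz":0,"twist":0,"gripper":84},{"dx":-10.4,"dy":49,"dz":0,"twist":0,"gripper":84}]'
```

```text
t: 19.68
tcp_pos: [677.2, -136.4, 6.7]
ee_rot: [-179.4, 0.6, 101.6]
force: [0.4, -0.3, 0.4]
opening: 71.9
finger_force: 0.0
t: 20.52
tcp_pos: [669.0, -87.8, 9.0]
ee_rot: [-179.7, 0.8, 101.7]
force: [0.7, -5.3, 5.1]
opening: 71.4
finger_force: 2.8
```

```bash
python3 -m pendant '[{"dx":-1,"dy":4.9,"dz":-1,"twist":0,"gripper":84},{"dx":-2,"dy":9.8,"dz":-1,"twist":0,"gripper":84},{"dx":-3.1,"dy":14.7,"dz":-1,"twist":0,"gripper":84},{"dx":-3.8,"dy":17.6,"dz":-1,"twist":0,"gripper":84},{"dx":-4,"dy":18.5,"dz":-1,"twist":0,"gripper":84}]'
python3 -m pendant '[{"dx":-0.4,"dy":2,"dz":0,"twist":0,"gripper":84},{"dx":-0.8,"dy":4,"dz":0,"twist":0,"gripper":84},{"dx":-0.8,"dy":4,"dz":0,"twist":0,"gripper":84}]'
```

```text
t: 20.93
tcp_pos: [664.5, -68.7, 7.4]
ee_rot: [-179.6, 0.7, 101.7]
force: [1.2, -5.3, 3.2]
opening: 71.8
finger_force: 2.5
t: 21.18
tcp_pos: [663.4, -64.9, 6.9]
ee_rot: [-179.6, 0.6, 101.7]
force: [0.2, -3.0, 2.5]
opening: 71.8
finger_force: 1.8
```

```bash
python3 -m pendant '[{"dx":-0.4,"dy":2,"dz":0,"twist":0,"gripper":84},{"dx":-0.8,"dy":4,"dz":0,"twist":0,"gripper":84},{"dx":-0.8,"dy":4,"dz":0,"twist":0,"gripper":84}]'
python3 -m pendant '[{"dx":-0.2,"dy":1.5,"dz":0,"twist":0,"gripper":84},{"dx":-0.6,"dy":3,"dz":0,"twist":0,"gripper":84},{"dx":-0.6,"dy":3,"dz":0,"twist":0,"gripper":84}]'
```

```text
t: 21.43
tcp_pos: [662.7, -64.2, 6.9]
ee_rot: [-179.5, 1.0, 101.6]
force: [0.6, -17.7, 3.5]
opening: 71.8
finger_force: 8.8
t: 21.68
tcp_pos: [662.0, -64.0, 7.0]
ee_rot: [-179.5, 1.2, 101.5]
force: [1.0, -29.6, 4.0]
opening: 72.0
finger_force: 14.4
```

```bash
python3 -m pendant '[{"dx":1,"dy":-8,"dz":0,"twist":0,"gripper":84},{"dx":4,"dy":-25,"dz":3,"twist":0,"gripper":84},{"dx":4,"dy":-30,"dz":40,"twist":0,"gripper":84},{"dx":-20,"dy":-60,"dz":70,"twist":-0.12,"gripper":84},{"dx":-50,"dy":-90,"dz":80,"twist":-0.24,"gripper":84},{"dx":-80,"dy":-120,"dz":80,"twist":-0.36,"gripper":84},{"dx":-110,"dy":-140,"dz":80,"twist":-0.48,"gripper":84},{"dx":-130,"dy":-140,"dz":80,"twist":-0.6,"gripper":84},{"dx":-150,"dy":-140,"dz":80,"twist":-0.72,"gripper":84}]'
python3 - <<'E'
from h import *
out=[]
for n,(x,y,w,h) in (("top",(250,125,100,80)),("scene",(305,170,100,80))):
    im=viewer.grab_frame(n); out.append(cv2.resize(im[y:y+h,x:x+w,::-1],(400,320),interpolation=2))
    for r in finder.regions_of(n,"book"):
        b=r["box"]
        if 250<b[0]<345 and b[1]<225: print(n,r["confidence"],b,fitbox({n:r["pixels"]},(648,38,12),130,190,0,24))
cv2.imwrite("pics/l.png",np.hstack(out))
E
```

```text
t: 22.43
tcp_pos: [509.4, -199.3, 86.4]
ee_rot: [-179.4, 0.6, 60.0]
force: [0.3, -0.3, -0.5]
opening: 71.8
finger_force: 0.0
top 0.69 [269.5, 147.0, 56.1, 41.0] (array([641.5,  41.4,  11.8]), np.float64(0.951))
scene 0.75 [325.4, 204.9, 61.7, 48.7] (array([639.9,  41.6,  11.3]), np.float64(0.937))
```

View pics/l.png

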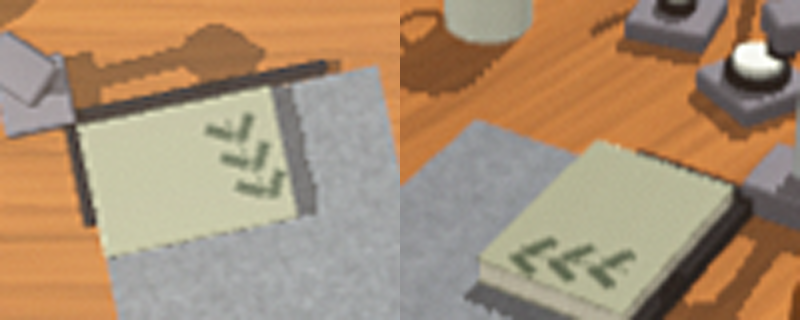

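The crops show the book tight against both rails at (641,41). One more press square onto the back rail will make sure.

```bash
python3 -m pendant '[{"dx":0,"dy":25,"dz":0,"twist":-0.1,"gripper":100},{"dx":0,"dy":50,"dz":0,"twist":-0.2,"gripper":100},{"dx":0,"dy":75,"dz":0,"twist":-0.3,"gripper":100},{"dx":5,"dy":100,"dz":0,"twist":-0.4,"gripper":100},{"dx":10,"dy":125,"dz":0,"twist":-0.5,"gripper":100},{"dx":16,"dy":150,"dz":0,"twist":-0.6,"gripper":100},{"dx":22,"dy":175,"dz":0,"twist":-0.7,"gripper":100},{"dx":28,"dy":200,"dz":0,"twist":-0.8,"gripper":100},{"dx":35,"dy":215,"dz":-10,"twist":-0.841,"gripper":100},{"dx":35,"dy":221,"dz":-30,"twist":-0.841,"gripper":100},{"dx":35,"dy":221,"dz":-50,"twist":-0.841,"gripper":100},{"dx":35,"dy":221,"dz":-60,"twist":-0.841,"gripper":100}]'; python3 -c "
from h import *
print(bot.get_obs()['q'].round(1))"
```

```text
t: 23.63
tcp_pos: [546.7, 24.4, 24.3]
ee_rot: [-179.5, 0.7, 12.5]
force: [-0.0, 0.6, 0.6]
opening: 85.0
finger_force: 0.0
[  2.3  24.9 -16.7  49.2   0.4 169.8]
```

```bash
python3 -m pendant '[{"dx":0,"dy":0,"dz":-12,"twist":-0.01,"gripper":100},{"dx":0,"dy":0,"dz":-18,"twist":-0.01,"gripper":100},{"dx":4,"dy":0.8,"dz":-18,"twist":-0.01,"gripper":100},{"dx":9,"dy":1.8,"dz":-18,"twist":-0.01,"gripper":100},{"dx":13,"dy":2.6,"dz":-18,"twist":-0.01,"gripper":100},{"dx":15,"dy":3,"dz":-18,"twist":-0.01,"gripper":100},{"dx":15,"dy":3,"dz":-18,"twist":-0.01,"gripper":100}]'
python3 -m pendant '[{"dx":1.5,"dy":0.3,"dz":0,"twist":0,"gripper":100},{"dx":3,"dy":0.6,"dz":0,"twist":0,"gripper":100},{"dx":4.5,"dy":0.9,"dz":0,"twist":0,"gripper":100},{"dx":4.5,"dy":0.9,"dz":0,"twist":0,"gripper":100}]'
```

```text
t: 24.22
tcp_pos: [563.0, 26.0, 9.2]
ee_rot: [-179.5, 0.5, 11.7]
force: [0.1, 0.0, -0.2]
opening: 85.4
finger_force: 0.0
t: 24.55
tcp_pos: [566.5, 26.9, 8.7]
ee_rot: [-179.5, 0.6, 11.7]
force: [-0.4, -0.7, -0.1]
opening: 85.4
finger_force: 0.0
```

```bash
python3 -m pendant '[{"dx":1,"dy":0.2,"dz":-1,"twist":0,"gripper":100},{"dx":2,"dy":0.4,"dz":-1,"twist":0,"gripper":100},{"dx":3,"dy":0.6,"dz":-1,"twist":0,"gripper":100},{"dx":3,"dy":0.6,"dz":-1,"twist":0,"gripper":100}]'
python3 -m pendant '[{"dx":1,"dy":0.2,"dz":-1,"twist":0,"gripper":100},{"dx":2,"dy":0.4,"dz":-1,"twist":0,"gripper":100},{"dx":3,"dy":0.6,"dz":-1,"twist":0,"gripper":100},{"dx":3,"dy":0.6,"dz":-1,"twist":0,"gripper":100}]'
```

```text
t: 24.88
tcp_pos: [568.1, 27.1, 7.2]
ee_rot: [-179.5, 0.8, 11.7]
force: [-4.7, -1.4, 1.8]
opening: 85.3
finger_force: 2.3
t: 25.22
tcp_pos: [570.5, 27.3, 6.3]
ee_rot: [-179.6, 0.8, 11.7]
force: [-6.5, -3.0, 4.2]
opening: 84.9
finger_force: 3.5
```

```bash
python3 -m pendant '[{"dx":1,"dy":0.2,"dz":0,"twist":0,"gripper":100},{"dx":2,"dy":0.4,"dz":0,"twist":0,"gripper":100},{"dx":3,"dy":0.6,"dz":0,"twist":0,"gripper":100},{"dx":3,"dy":0.6,"dz":0,"twist":0,"gripper":100}]'
python3 -m pendant '[{"dx":1,"dy":0.2,"dz":0,"twist":0,"gripper":100},{"dx":2,"dy":0.4,"dz":0,"twist":0,"gripper":100},{"dx":2,"dy":0.4,"dz":0,"twist":0,"gripper":100}]'
```

```text
t: 25.55
tcp_pos: [570.7, 27.5, 6.1]
ee_rot: [-179.6, 1.1, 11.7]
force: [-16.7, -5.3, 12.7]
opening: 85.2
finger_force: 8.6
t: 25.8
tcp_pos: [570.9, 27.6, 6.0]
ee_rot: [-179.5, 1.3, 11.6]
force: [-23.0, -6.0, 17.8]
opening: 85.0
finger_force: 11.9
```

The book is now pressed firmly home. Backing off and moving to the scan button, twisting to stay clear of joint 6's limit.

```bash
python3 -m pendant '[{"dx":-8,"dy":-2,"dz":0,"twist":0,"gripper":100},{"dx":-30,"dy":-6,"dz":3,"twist":0.05,"gripper":100},{"dx":-40,"dy":-6,"dz":35,"twist":0.15,"gripper":80},{"dx":-45,"dy":0,"dz":75,"twist":0.27,"gripper":50},{"dx":-50,"dy":20,"dz":110,"twist":0.39,"gripper":20},{"dx":-50,"dy":50,"dz":120,"twist":0.51,"gripper":0},{"dx":-50,"dy":80,"dz":120,"twist":0.63,"gripper":0},{"dx":-50,"dy":110,"dz":120,"twist":0.75,"gripper":0},{"dx":-45,"dy":140,"dz":120,"twist":0.87,"gripper":0},{"dx":-40,"dy":165,"dz":120,"twist":0.99,"gripper":0},{"dx":-40,"dy":165,"dz":120,"twist":1.0,"gripper":0}]'
python3 - <<'E'
from h import *
print(bot.get_obs()["q"].round(1))
f={}
for n in ("scene","top"):
    im=viewer.grab_frame(n); c=proj(n,(599,293.5,40)).round().astype(int); x,y=c
    w=(im[y-10:y+11,x-12:x+13].min(2)>165).astype(np.uint8); k,lab,st,ce=cv2.connectedComponentsWithStats(w); i=1+st[1:,4].argmax()
    print(n,st[i].tolist(),ray(n,ce[i]+[x-12,y-10],40).round(1))
    for r in finder.regions_of(n,"book"):
        b=r["box"]
        if 250<b[0]<345 and b[1]<225: print(n,r["confidence"],b,fitbox({n:r["pixels"]},(644,42,12),130,190,0,24))
E
```

```text
t: 26.72
tcp_pos: [538.3, 198.4, 126.6]
ee_rot: [-179.6, 0.5, 69.6]
force: [-0.9, 0.5, -0.5]
opening: 0.1
finger_force: 0.0
[ 2.030e+01  2.180e+01 -4.700e+00  6.410e+01 -1.000e-01  1.307e+02]
scene [7, 7, 11, 7, 59] [598.6 291.   40. ]
scene 0.91 [324.6, 206.4, 62.5, 46.5] (array([641.1,  42.4,  12.2]), np.float64(0.941))Traceback (most recent call last):
  File "<stdin>", line 6, in <module>
ValueError: attempt to get argmax of an empty sequence
```

```bash
python3 -m pendant '[{"dx":15,"dy":25,"dz":0,"twist":0,"gripper":0},{"dx":32,"dy":50,"dz":0,"twist":0,"gripper":0},{"dx":48,"dy":75,"dz":-10,"twist":0,"gripper":0},{"dx":60,"dy":93,"dz":-30,"twist":0,"gripper":0},{"dx":60.7,"dy":93.6,"dz":-55,"twist":0,"gripper":0},{"dx":60.7,"dy":93.6,"dz":-70,"twist":0,"gripper":0},{"dx":60.7,"dy":93.6,"dz":-78,"twist":0,"gripper":0},{"dx":60.7,"dy":93.6,"dz":-78,"twist":0,"gripper":0}]'
python3 -m pendant '[{"dx":0,"dy":0,"dz":-3,"twist":0,"gripper":0},{"dx":0,"dy":0,"dz":-6,"twist":0,"gripper":0},{"dx":0,"dy":0,"dz":-8,"twist":0,"gripper":0},{"dx":0,"dy":0,"dz":-9,"twist":0,"gripper":0},{"dx":0,"dy":0,"dz":-9,"twist":0,"gripper":0}]'
```

```text
t: 27.53
tcp_pos: [596.9, 285.9, 46.6]
ee_rot: [-179.4, 0.8, 68.9]
force: [-0.8, -0.1, 0.1]
opening: 0.2
finger_force: 0.0
t: 27.95
tcp_pos: [598.7, 287.5, 40.4]
ee_rot: [-179.6, 0.6, 69.0]
force: [2.0, -1.3, 3.4]
opening: 0.0
finger_force: 1.7
```

```bash
python3 -m pendant '[{"dx":0,"dy":0,"dz":-2,"twist":0,"gripper":0},{"dx":0,"dy":0,"dz":-4,"twist":0,"gripper":0},{"dx":0,"dy":0,"dz":-6,"twist":0,"gripper":0},{"dx":0,"dy":0,"dz":-8,"twist":0,"gripper":0},{"dx":0,"dy":0,"dz":-8,"twist":0,"gripper":0}]'
```

```text
t: 28.37
tcp_pos: [598.9, 287.6, 37.4]
ee_rot: [-179.8, 0.4, 69.0]
force: [-10.7, -9.9, 44.2]
opening: 0.0
finger_force: 22.4
```

Bottomed at z = 37.4, where the force climbs well past the 5 N spring. Easing slightly and holding for more than a second.

```bash
python3 -m pendant '[{"dx":0,"dy":0,"dz":2,"twist":0,"gripper":0},{"dx":0,"dy":0,"dz":2.5,"twist":0,"gripper":0},{"dx":0,"dy":0,"dz":2.5,"twist":0,"gripper":0},{"dx":0,"dy":0,"dz":2.5,"twist":0,"gripper":0},{"dx":0,"dy":0,"dz":2.5,"twist":0,"gripper":0},{"dx":0,"dy":0,"dz":2.5,"twist":0,"gripper":0},{"dx":0,"dy":0,"dz":2.5,"twist":0,"gripper":0},{"dx":0,"dy":0,"dz":2.5,"twist":0,"gripper":0},{"dx":0,"dy":0,"dz":2.5,"twist":0,"gripper":0},{"dx":0,"dy":0,"dz":2.5,"twist":0,"gripper":0},{"dx":0,"dy":0,"dz":2.5,"twist":0,"gripper":0},{"dx":0,"dy":0,"dz":2.5,"twist":0,"gripper":0}]'
python3 -m pendant '[{"dx":0,"dy":0,"dz":0,"twist":0,"gripper":0},{"dx":0,"dy":0,"dz":0,"twist":0,"gripper":0},{"dx":0,"dy":0,"dz":0,"twist":0,"gripper":0},{"dx":0,"dy":0,"dz":0,"twist":0,"gripper":0}]'
```

```text
t: 29.37
tcp_pos: [598.8, 287.6, 37.7]
ee_rot: [-179.7, 0.5, 69.0]
force: [-5.1, -6.8, 27.9]
opening: -0.2
finger_force: 14.5
t: 29.7
tcp_pos: [598.8, 287.6, 37.7]
ee_rot: [-179.7, 0.5, 69.0]
force: [-4.9, -7.1, 28.6]
opening: 0.1
finger_force: 14.5
```

Held. I'll release slowly and check the spring travel on the way up.

```bash
python3 -m pendant '[{"dx":0,"dy":0,"dz":4,"twist":0,"gripper":0},{"dx":0,"dy":0,"dz":7.5,"twist":0,"gripper":0},{"dx":0,"dy":0,"dz":7.5,"twist":0,"gripper":0},{"dx":0,"dy":0,"dz":7.5,"twist":0,"gripper":0}]' | grep -E 'tcp|^force'
python3 -m pendant '[{"dx":0,"dy":0,"dz":1,"twist":0,"gripper":0},{"dx":0,"dy":0,"dz":1.5,"twist":0,"gripper":0},{"dx":0,"dy":0,"dz":1.5,"twist":0,"gripper":0},{"dx":0,"dy":0,"dz":1.5,"twist":0,"gripper":0}]' | grep -E 'tcp|^force'
python3 -m pendant '[{"dx":0,"dy":0,"dz":1,"twist":0,"gripper":0},{"dx":0,"dy":0,"dz":1.5,"twist":0,"gripper":0},{"dx":0,"dy":0,"dz":1.5,"twist":0,"gripper":0},{"dx":0,"dy":0,"dz":1.5,"twist":0,"gripper":0}]' | grep -E 'tcp|^force'
```

```text
tcp_pos: [598.2, 288.0, 41.7]
force: [1.8, -0.3, 2.7]
tcp_pos: [597.8, 287.9, 42.7]
force: [1.3, 0.9, 3.2]
tcp_pos: [597.4, 287.5, 44.2]
force: [-1.3, -0.4, 0.7]
```

The button loses contact at about 43.7 mm and bottoms at 37.7 mm, so it had the full 6 mm of travel. Retreating and doing a final check.

```bash
python3 -m pendant '[{"dx":0,"dy":0,"dz":25,"twist":0,"gripper":0},{"dx":0,"dy":0,"dz":60,"twist":0,"gripper":0},{"dx":-20,"dy":-20,"dz":95,"twist":0,"gripper":0},{"dx":-50,"dy":-40,"dz":120,"twist":0,"gripper":0},{"dx":-80,"dy":-60,"dz":130,"twist":0,"gripper":0},{"dx":-110,"dy":-80,"dz":130,"twist":0,"gripper":0},{"dx":-110,"dy":-80,"dz":130,"twist":0,"gripper":0}]'
python3 - <<'E'
from h import *
out=[]
for n,(x,y,w,h) in (("top",(200,125,220,130)),("scene",(190,130,220,160))):
    im=viewer.grab_frame(n); out.append(cv2.resize(im[y:y+h,x:x+w,::-1],(400,300),interpolation=2))
cv2.imwrite("pics/fin.png",np.hstack(out))
E
```

```text
t: 31.28
tcp_pos: [481.4, 203.9, 174.9]
ee_rot: [-179.3, 0.8, 69.0]
force: [0.8, 0.2, 0.3]
opening: 0.1
finger_force: 0.0
```

View pics/fin.png

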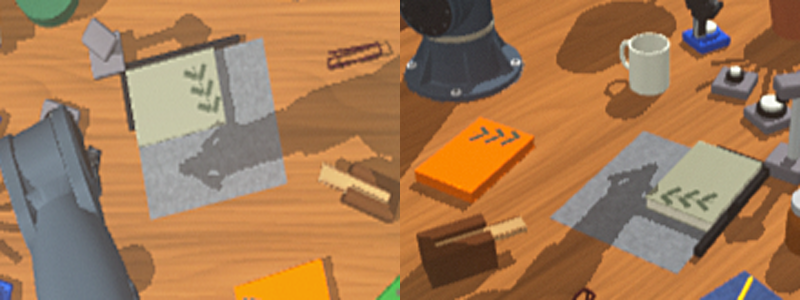

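The final picture shows the ruler home in the holder, the book flush against both rails, and the mug and spectacles where they were. Handing in.

```bash
python3 -c "
from station import bot
print(bot.finish_job())"
```

```text
the job is handed in; nothing more can be done
None
```

The job is handed in at about 31 s: the ruler is home in the holder, the book is flush against both rails, and the scan button was pressed fully down, held for over a second and released; the press peaked at about 44 N, through the fingertips.

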